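Slacken both disc nuts of the twin sharpener, one of them left-handed

TASK

Both discs of the knife sharpener are due for a change: slacken each of the two red bar nuts by about a quarter turn and leave them on their spindles. The discs run opposite ways, so one of the nuts has a left-hand thread and the other an ordinary one, and nobody marked which: find out gently by feel, never force a nut tighter. Do not lean on the discs and leave the things lying around the machine where they are.

Things in the scene. Friction and masses are not known exactly. Their poses are not given: they have to be found in the camera images.
- machine: Twin-disc knife sharpener, fixed to the bench, spindles locked: green cast housing 210 mm deep (its x), 430 mm wide (its y), top 90 mm above the bench. Origin: middle of its underside, on the bench; x points from its front (red switch) to its back, y to its left disc, z up. A steel support bar, 12 mm thick, runs along its back 118 mm behind the middle, 140 mm above the bench.
- hub_left (a point): Point on the axis of the left (machine +y) spindle, 108 mm from the machine's middle, 155 mm above the bench; axes as the machine's. There stands a red nut: upright bar 64 mm long, 14 mm thick, 132 to 170 mm above the bench, on a round base of 40 mm diameter (127 to 132 mm). While tight the bar lies along the machine's x, so fingers close on it along y. The spindle end sticks up to 176 mm.
- hub_right (a point): The same point on the right (machine -y) spindle, with the same kind of nut, also along the machine's x while tight. The two nuts look alike; one loosens clockwise seen from above (left-hand thread), the other anticlockwise, and which stands where changes from start to start.
- nut_1 (a joint): Angle (rad) of one of the two nuts, which one is not told: 0 as found (tight), growing as it is loosened, whichever its hand; 1.57 is a quarter turn. It turns against a steady 0.3 N m and stays where left. Tightened from 0 it goes negative and the torque rises by 5 N m for each rad above 0.3 N m; beyond -0.12 rad (0.9 N m) it is over-tightened. Rises 2 mm a turn.
- nut_2 (a joint): The same for the other nut.
- stone: Grey grinding stone, 176 mm diameter, 20 mm thick, its top 123 mm above the bench, under one of the nuts (left or right); origin at the centre of its underside. Brittle: do not press on it.
- strop: Brown leather stropping disc of the same size under the other nut; origin at the centre of its underside.
- last: Bystander: loose maple shoe last, 250 mm long, 72 mm wide, 92 mm tall, beside the machine; origin at the centre of its underside, x along its length.
- hammer: Bystander: loose cobbler's hammer, 260 mm long, 26 mm high, lying on the other side of the machine; origin under its middle, x along its handle.
- paste_jar: Bystander: loose glass paste jar with yellow cap, 66 mm diameter, 75 mm tall, behind the machine; origin at the centre of its underside.
- knife: Bystander: loose shoemaker's knife with wooden handle, about 215 mm long, 17 mm high, lying in front of the machine; origin under the blade end of its handle, x towards the blade tip.

How it is judged:
On the way, in this order (a step that is already met when the one before it is completed fails the run):
1. one of the nuts is slackened by about a quarter turn (value of joint any of nut_1, nut_2 above 1.1 rad), for 0.2 s.
2. the other nut is slackened too (value of joint each of nut_1, nut_2 above 1.1 rad), for 0.2 s.
At the end, for the whole second after the job is handed in: Both nuts stand slackened by about a quarter turn, 1.1 to 2.1 rad (63 to 120 degrees) in their own loosening direction, at rest on their spindles (all of step 2 and value of joint each of nut_1, nut_2 below 2.1 rad and velocity of joint nut_1 between -0.05 and 0.05 rad/s and velocity of joint nut_2 between -0.05 and 0.05 rad/s); the robot touches nothing.
It fails at once if a nut is over-tightened: turned more than 0.12 rad (7 degrees) the tightening way, against more than 0.9 N m (value of joint any of nut_1, nut_2 below -0.12 rad).
It fails at once if the robot leans on a disc with more than 15 N (contact force between any of the arm, the fingers and stone above 15 N or contact force between any of the arm, the fingers and strop above 15 N).
It fails at once if the last, hammer, jar or knife is moved by more than 30 mm (distance of any of last, hammer, paste_jar, knife from where it was at the start of the episode above 0.03 m).
It also fails if it takes over 54 s, if anything falls off the work surface, if the arm or the gripper's body presses on something with over 40 N, if the wrist force passes 120 N, or if a joint passes its speed limit or range.

ROBOT

A 6-joint arm with a two-finger parallel gripper is mounted at the origin on the work surface. World frame = base frame: x ahead of the robot, y to its left, z up, the work surface at z = 0. Lengths are in m, angles in rad, forces in N, time in s.
With the tool pointing down it reaches from about 0.3 to 0.775 m from the base axis. Payload 14.6 kg.
Tool frame: the origin (TCP) lies at the very end of the fingers, on their centre line; the grasp point (between the pads) lies 19 mm behind it (ctrl.hold_point_z is the z of the grasp point in the tool frame, in m); z points along the fingers, y is the direction in which the jaws open and shut (so a half turn about z gives the same grasp; the last joint's range is limited). The gripper opens to 94 mm and grips with 3 to 60 N. Pads are 16 mm wide; open, the fingers measure 119 mm over their backs; the gripper's body (75 mm by 177 mm) begins 78 mm behind the grasp point.
Start: joints at [-1.275, 0.3, 1.521, -0, 1.321, -0.067], TCP at [0.195, -0.514, 0.205] pointing down, gripper open.
Joint ranges: [-3.03, 3.03], [-0.79, 2.21], [0.23, 2.52], [-1.04, 4.18], [0, 3.07], [-2.55, 2.55]. Speed limits (rad/s): [2.22, 2.22, 2.57, 3.14, 3.14, 3.14].

INTERFACE

Orientations are given as [roll, pitch, yaw] about the fixed x, y, z axes, in that order (R = Rz(yaw) Ry(pitch) Rx(roll)).
In Python, from station import ctrl, cams, hand_in gives the robot as it stands.
- The arm moves only by the tool servo_tool, never from a script. Its argument "rows" is a list of rows, each a list of 7 numbers: the shift along the world's x, y, z in m, then the turn, a rotation vector about the world's x, y, z in rad, then the gripper command: -1 is shut, 1 is fully open, values between are in proportion. A call has exactly 8 rows; each row is the pose to reach, as a shift and turn from the pose measured when the call began; what a row does not reach only later rows make up. A row lasts 1/12 s, in which the tool goes at most 41.7 mm and 7.16 degrees, less where a joint would pass 70% of its speed; a pose out of reach is approached as far as the arm can. A call with a gripper value outside its range is refused whole. The fingers move at their own pace and stop on an object; "newtons" is the grip in N (left out, the last holds). Time passes only in rows, so rows that repeat a pose let the fingers close, or fill a call up. It gives the time, the measured TCP pose, the force and the opening at its end, in the units of the state.
- ctrl.get_obs(): the state, without advancing time (a new reading comes with each control period).
- cams.camera(name): name is "scene" or "top" or "wrist"; returns a dict with "image" (480x640x3 uint8, red, green, blue), "depth" (480x640 float32, m along the optical axis (not along the pixel's ray), 0 where there is no reading), "fx", "fy", "cx", "cy" (pixels), "dist_coeffs" ([k1, k2, p1, p2, k3] as OpenCV has them; the pictures are not rectified), "rvec" (rotation vector, rad) and "tvec" (3), from world to camera coordinates, as OpenCV has them; the wrist camera has in their place "hand_eye" (4x4, takes a point from camera to tool coordinates, whose origin is the TCP and whose axes are the flange's). Camera axes: x right, y down, z forward; pixel columns grow to the right and rows downward; lengths in m; the calibration is good to about 2 mm. A picture is of the moment at which its call begins: read the wrist's pose just before it.
- hand_in(): hands the job in, once; it reports no verdict.
Trained networks look in a picture, given as the dict that the camera call returned (one of the last four; its "shot" number tells which), for a name from the list of things; names that differ only in an ending like _2 or _b are one class to them, and where a whole thing is asked for, a point or a joint stands for the part that bears it (a point fixed in the world has none). Each returns a list of dicts, best first, with "p" (0 to 1); they miss things now and then, are a little off and sometimes report something else, mostly with a low value. They report only what shows in the picture. A call takes as long as a camera call.
- cams.spot_in(picture, name): "box" ([left, top, right, bottom] as shares, 0 to 1, of the picture: columns of its width, rows of its height, round what is visible of it).
- cams.place_of(picture, name): "at" ([column, row] as shares, 0 to 1, of the picture: columns of its width, rows of its height: a listed point, or the origin of a listed thing).
The state is a dict: "time_s": time; "qpos": joint angles; "joint_vel": joint speeds; "tau": joint torques, N m; "ee_pos": TCP position; "eef_rot": TCP orientation; "force": force on the tool from outside, world axes, zero at the start; "moment": the same for the moment, N m; "grip_width": finger opening in m.
Only numpy, scipy, OpenCV 4.12 (cv2) and the standard library are available. Lean on these libraries where they do the work, as an engineer would, in place of code of your own. Each camera call takes 0.05 s, during which the arm holds its last target.

## Working session

There is one attempt and no reset: what is moved stays moved. The work goes in short steps, Python scripts to look and compute and a tool call to move; the robot and the scene stay as the last step left them, time stands still between calls to the robot, and variables do not carry over. Pictures are saved under pics/ and viewed, and the job is handed in when it is done.

Besides the shell and the picture viewer there is one more tool, called after "Emit:" by a JSON object that holds its "fn" and its "kwargs". servo_tool: Moves the arm, as the interface text tells. Its arguments: {"type":"object","properties":{"rows":{"type":"array"},"newtons":{"type":"number"}},"required":["rows"]}

```bash
ls; mkdir -p pics
python3 - <<'E'
from station import ctrl,cams
import cv2,numpy as np
print(ctrl.get_obs(), ctrl.hold_point_z)
for n in ["scene","top"]:
    p=cams.camera(n); cv2.imwrite(f"pics/{n}0.png",p["image"][:,:,::-1])
    print(n,{k:p[k] for k in p if k not in("image","depth")})
    for t in ["hub_left","hub_right","machine","stone","strop"]:
        print(t,cams.place_of(p,t)[:3])
    for t in ["nut_1"]: print(t,cams.spot_in(p,t)[:3])
E
```

```text
pics
{'time_s': 0.0, 'qpos': array([-1.27462146e+00,  3.00464599e-01,  1.52155607e+00,  2.33913958e-05,
        1.32070152e+00, -6.66186713e-02]), 'joint_vel': array([-0.00084082,  0.00053656, -0.00042781, -0.00036695, -0.00067551,
        0.00037979]), 'tau': array([ 4.75519064e-04, -5.31800258e+01, -3.52735448e+01,  7.08381878e-02,
        2.43471900e-02, -7.94763287e-05]), 'ee_pos': array([ 0.19510755, -0.51396041,  0.20490048]), 'eef_rot': array([-3.14046713e+00, -9.77997287e-05,  3.62787681e-01]), 'force': array([-0.4095057 ,  0.23989466,  0.06983987]), 'moment': array([-0.00160987, -0.00141577, -0.01218575]), 'grip_width': 0.09408206580934364} -0.0188
scene {'fx': 483.8547782797887, 'fy': 483.8547782797887, 'cx': 315.6141666740479, 'cy': 242.91750357383208, 'dist_coeffs': array([-0.11420805,  0.        ,  0.        ,  0.        ,  0.        ]), 'rvec': array([ 2.20696925,  0.64641912, -0.29882481]), 'tvec': array([-0.51901855, -0.07701199,  1.26282674]), 'shot': 1}
hub_left []
hub_right [{'at': [0.5106, 0.4733], 'p': 0.72}, {'at': [0.5998, 0.796], 'p': 0.18}]
machine []
stone [{'at': [0.4234, 0.6765], 'p': 0.79}]
strop [{'at': [0.4711, 0.5175], 'p': 0.74}, {'at': [0.3317, 0.9502], 'p': 0.41}]
nut_1 [{'box': [0.4486, 0.4556, 0.5025, 0.514], 'p': 0.95}, {'box': [0.3931, 0.621, 0.4505, 0.681], 'p': 0.9}]
top {'fx': 454.20585469246794, 'fy': 454.20585469246794, 'cx': 324.7027182188882, 'cy': 235.70769317774108, 'dist_coeffs': array([-0.07384296,  0.        ,  0.        ,  0.        ,  0.        ]), 'rvec': array([ 2.10859114, -2.16011183,  0.12573451]), 'tvec': array([0.06733444, 0.59298735, 1.12799635]), 'shot': 2}
hub_left []
hub_right []
machine [{'at': [0.5687, 0.4985], 'p': 0.82}]
stone [{'at': [0.6325, 0.4583], 'p': 0.66}]
strop [{'at': [0.5081, 0.5179], 'p': 0.96}]
nut_1 [{'box': [0.4958, 0.4821, 0.5158, 0.5427], 'p': 0.74}]
```

View pics/scene0.png

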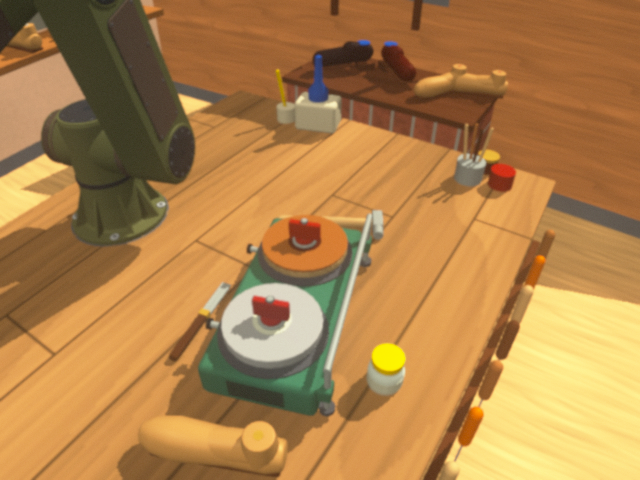

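View pics/top0.png

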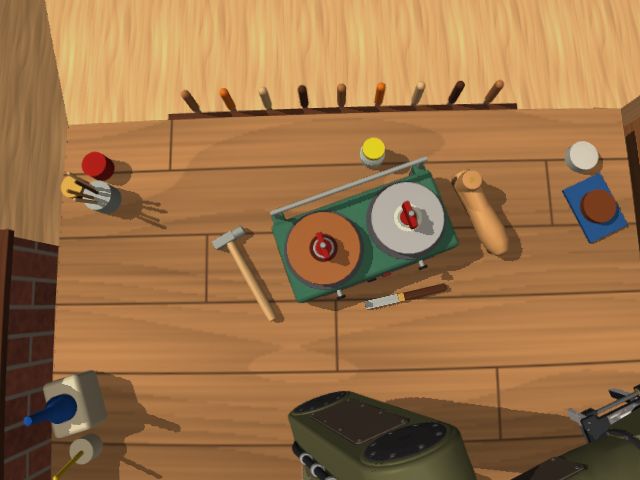

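The scene view shows the machine with the strop at (305,245) and the stone at (272,325). In the top view the strop (left) is at (323,247) and the stone (right) at (407,218), both with red nuts. The knife is in front at (405,298), the last at (483,215), the hammer at (245,275) and the jar at (373,152). Next I measure from depth.

```bash
cat > h.py <<'E'
import cv2,numpy as np
def world(p,u,v,d):
    pts=cv2.undistortPoints(np.stack([u,v],-1).astype(float).reshape(-1,1,2),np.array([[p["fx"],0,p["cx"]],[0,p["fy"],p["cy"]],[0,0,1]]),p["dist_coeffs"]).reshape(-1,2)
    c=np.c_[pts*d[:,None],d]
    R=cv2.Rodrigues(p["rvec"])[0]
    return (c-p["tvec"])@R
def cloud(p):
    v,u=np.mgrid[:480,:640]; m=p["depth"]>0
    return world(p,u[m],v[m],p["depth"][m].astype(float)),p["image"][m].astype(int)
E
python3 - <<'E'
from station import ctrl,cams
from h import *
for n in ["top","scene"]:
    p=cams.camera(n); W,C=cloud(p)
    near=(W[:,0]>.3)&(W[:,0]<.9)&(abs(W[:,1])<.5)
    red=(C[:,0]>110)&(C[:,1]<60)&(C[:,2]<70)&near&(W[:,2]>.14)&(W[:,2]<.19)
    R=W[red]
    _,lab,cen=cv2.kmeans(R[:,:2].astype(np.float32),2,None,(3,50,1e-4),5,cv2.KMEANS_PP_CENTERS)
    for k in range(2):
        q=R[lab[:,0]==k]; top=q[q[:,2]>np.percentile(q[:,2],90)-.008]
        r=cv2.minAreaRect(top[:,:2].astype(np.float32)*1000)
        print(n,"nut",len(q),np.percentile(q[:,2],[5,50,95]).round(3),top.mean(0).round(4),r)
    s=near&(W[:,2]>.118)&(W[:,2]<.127)
    gray=s&(abs(C[:,0]-C[:,2])<30); br=s&(C[:,0]-C[:,2]>60)
    for nm,m in(("stone",gray),("strop",br)):
        q=W[m]; h=cv2.minEnclosingCircle
        med=np.median(q[:,:2],0); q=q[np.hypot(*(q[:,:2]-med).T)<.1]
        print(n,nm,len(q),q.mean(0).round(4),h(q[:,:2].astype(np.float32)))
    # table
    print("table z",np.median(W[near&(abs(W[:,2])<.02)][:,2]))
    bar=near&(W[:,2]>.13)&(W[:,2]<.15)&(abs(C[:,0]-C[:,2])<40)&(W[:,0]>.6)
    print('bar',cv2.minAreaRect(W[bar][:,:2].astype(np.float32)*1000))
E
```

```text
top nut 119 [0.167 0.17  0.174] [0.5544 0.0561 0.1701] ((554.9235229492188, 56.35499572753906), (62.34916687011719, 13.495322227478027), 17.954402923583984)
top nut 114 [0.167 0.17  0.173] [ 0.6215 -0.1487  0.1697] ((621.8517456054688, -148.72723388671875), (60.2968635559082, 13.635151863098145), 21.23802947998047)
top stone 3459 [ 0.6224 -0.1499  0.1232] ((0.624163806438446, -0.1497134566307068), 0.08891652524471283)
top strop 3506 [0.5539 0.0561 0.1231] ((0.5552464723587036, 0.055867817252874374), 0.087944895029068)
table z 0.00020078163629043392
bar ((640.615234375, -29.760101318359375), (139.74290466308594, 398.9113464355469), 18.55368995666504)
scene nut 373 [0.142 0.157 0.171] [0.5579 0.05   0.1671] ((557.4345092773438, 50.525917053222656), (58.1758918762207, 9.790096282958984), 16.79155731201172)
scene nut 357 [0.142 0.157 0.169] [ 0.6268 -0.1551  0.1656] ((626.0037841796875, -153.8629913330078), (56.05629348754883, 9.224998474121094), 15.994483947753906)
scene stone 4840 [ 0.6342 -0.1624  0.123 ] ((0.6243276000022888, -0.15139062702655792), 0.08753271400928497)
scene strop 2829 [0.5675 0.037  0.1236] ((0.5554843544960022, 0.05320103466510773), 0.08773636817932129)
table z 0.00014008041456901646
bar ((656.5911865234375, -25.855438232421875), (105.47834014892578, 400.1157531738281), 18.602792739868164)
```

Hubs by circle fit are left (0.555, 0.0555) and right (0.6237, -0.150). They lie 217 mm apart against the 216 mm given, and the yaw is 0.32, so this is consistent. I go above the right hub first.

Emit:
{"fn": "servo_tool", "kwargs": {"rows": [[0.03,0.026,0.03,0,0,-0.01,1],[0.06,0.052,0.04,0,0,-0.02,1],[0.09,0.078,0.04,0,0,-0.03,1],[0.12,0.104,0.04,0,0,-0.04,1],[0.15,0.13,0.04,0,0,-0.04,1],[0.18,0.156,0.04,0,0,-0.04,1],[0.21,0.182,0.04,0,0,-0.04,1],[0.24,0.208,0.04,0,0,-0.04,1]]}}

```text
time_s: 1.47
ee_pos: [0.4364, -0.3046, 0.2457]
eef_rot: [3.141, -0.0, 0.323]
force: [0.4, -0.7, -0.0]
grip_width: 0.0944
```

Emit:
{"fn": "servo_tool", "kwargs": {"rows": [[0.03,0.026,0,0,0,0,1],[0.06,0.052,0,0,0,0,1],[0.09,0.078,0,0,0,0,1],[0.12,0.104,0,0,0,0,1],[0.15,0.13,0,0,0,0,1],[0.18,0.15,0,0,0,0,1],[0.189,0.156,0,0,0,0,1],[0.189,0.156,0,0,0,0,1]]}}

```text
time_s: 2.13
ee_pos: [0.6269, -0.1465, 0.2447]
eef_rot: [-3.141, 0.001, 0.326]
force: [-0.8, -0.1, -0.1]
grip_width: 0.094
```

Run:
```python
from station import ctrl,cams
from h import *
from scipy.spatial.transform import Rotation as Ro
o=ctrl.get_obs(); p=cams.camera("wrist"); cv2.imwrite("pics/w1.png",p["image"][:,:,::-1])
print(o["ee_pos"],o["eef_rot"],o["qpos"],o["moment"],o["force"])
v,u=np.mgrid[:480,:640]; m=p["depth"]>0; d=p["depth"][m].astype(float)
pts=cv2.undistortPoints(np.stack([u[m],v[m]],-1).astype(float).reshape(-1,1,2),np.array([[p["fx"],0,p["cx"]],[0,p["fy"],p["cy"]],[0,0,1]]),p["dist_coeffs"]).reshape(-1,2)
c=np.c_[pts*d[:,None],d]; H=p["hand_eye"]; t=c@H[:3,:3].T+H[:3,3]
W=t@Ro.from_euler("xyz",o["eef_rot"]).as_matrix().T+o["ee_pos"]; C=p["image"][m].astype(int)
red=(C[:,0]>90)&(C[:,1]<60)&(C[:,2]<70)&(W[:,2]>.16)&(W[:,2]<.176)
q=W[red]; print(len(q)); print(q.mean(0),cv2.minAreaRect(q[:,:2].astype(np.float32)*1000))
```

```text
[ 0.62685881 -0.1465333   0.24465834] [-3.14125866e+00  5.23388151e-04  3.25785744e-01] [-2.86507484e-01  4.92665516e-01  1.16519892e+00 -2.76020933e-05
  1.48434848e+00  9.58505578e-01] [-0.01826346  0.02660129  0.02308098] [-0.76812876 -0.08158039 -0.13580682]
2296
[ 0.59312829 -0.04364904  0.17006138] ((591.1716918945312, -47.448402404785156), (62.80394744873047, 228.17405700683594), 18.667436599731445)
```

View pics/w1.png

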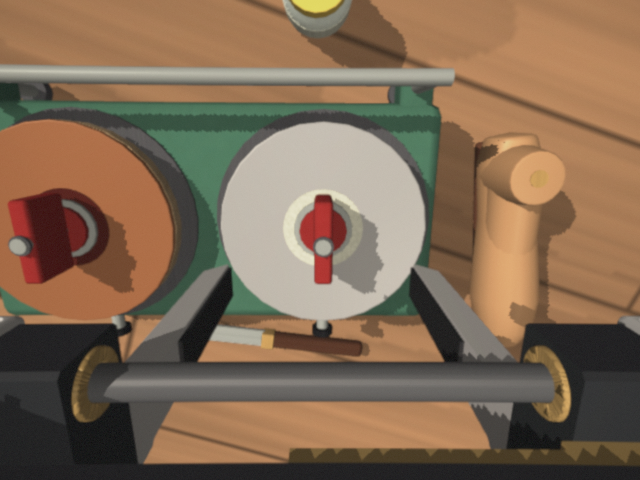

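The wrist view shows both nuts: the right one with its bar upright at (323,240), centred between the fingers, and the left one at (45,235). The red mask merged them, so I split it.

```bash
cat > w.py <<'E'
from station import ctrl,cams
from h import *
from scipy.spatial.transform import Rotation as Ro
def nuts(save=None):
    o=ctrl.get_obs(); p=cams.camera("wrist")
    if save: cv2.imwrite(save,p["image"][:,:,::-1])
    v,u=np.mgrid[:480,:640]; m=p["depth"]>0; d=p["depth"][m].astype(float)
    pts=cv2.undistortPoints(np.stack([u[m],v[m]],-1).astype(float).reshape(-1,1,2),np.array([[p["fx"],0,p["cx"]],[0,p["fy"],p["cy"]],[0,0,1]]),p["dist_coeffs"]).reshape(-1,2)
    c=np.c_[pts*d[:,None],d]; H=p["hand_eye"]; t=c@H[:3,:3].T+H[:3,3]
    W=t@Ro.from_euler("xyz",o["eef_rot"]).as_matrix().T+o["ee_pos"]; C=p["image"][m].astype(int)
    red=(C[:,0]>90)&(C[:,1]<60)&(C[:,2]<70)&(W[:,2]>.164)&(W[:,2]<.176)
    q=W[red]
    print(o["ee_pos"],o["eef_rot"],o["qpos"][5],o["moment"],o["force"])
    for c in [(.555,.0555),(.6237,-.150)]:
        k=q[np.hypot(*(q[:,:2]-c).T)<.05]
        if len(k)>20: print(c,len(k),k.mean(0),cv2.minAreaRect(k[:,:2].astype(np.float32)*1000))
E
python3 -c "
from w import *
nuts()"
```

```text
[ 0.625702   -0.14789601  0.24490708] [-3.14147238e+00  6.83536825e-04  3.24473720e-01] 0.9574082835208232 [-0.06559377 -0.02963546  0.00043707] [-0.08882221 -0.46733477  0.40768649]
(0.555, 0.0555) 1194 [0.55872229 0.05438369 0.1702208 ] ((556.575927734375, 54.42338562011719), (62.80638885498047, 13.184820175170898), 18.663570404052734)
(0.6237, -0.15) 1110 [ 0.62889356 -0.14831947  0.17002774] ((625.0414428710938, -149.40145874023438), (62.57946014404297, 13.83622932434082), 19.048107147216797)
```

Emit:
{"fn": "servo_tool", "kwargs": {"rows": [[-0.001,-0.0015,-0.025,0,0,0,0.2],[-0.001,-0.0015,-0.05,0,0,0,0],[-0.001,-0.0015,-0.075,0,0,0,-0.2],[-0.001,-0.0015,-0.095,0,0,0,-0.4],[-0.001,-0.0015,-0.105,0,0,0,-0.4],[-0.001,-0.0015,-0.105,0,0,0,-0.4],[-0.001,-0.0015,-0.105,0,0,0,-0.4],[-0.001,-0.0015,-0.105,0,0,0,-0.4]], "newtons": 30}}

```text
time_s: 2.9
ee_pos: [0.6245, -0.1508, 0.1421]
eef_rot: [3.14, -0.002, 0.323]
force: [-0.6, -0.1, 0.0]
grip_width: 0.0442
```

Emit:
{"fn": "servo_tool", "kwargs": {"rows": [[0,0,0,0,0,0,-0.6],[0,0,0,0,0,0,-0.7],[0,0,0,0,0,0,-1],[0,0,0,0,0,0,-1],[0,0,0,0,0,0,-1],[0,0,0,0,0,0,-1],[0,0,0,0,0,0,-1],[0,0,0,0,0,0,-1]], "newtons": 30}}

```text
time_s: 3.57
ee_pos: [0.6242, -0.1495, 0.1425]
eef_rot: [-3.141, -0.001, 0.323]
force: [-4.7, 8.2, 4.8]
grip_width: 0.0138
```

```bash
python3 -c "
from station import ctrl
o=ctrl.get_obs()
for k in o: print(k,o[k])"
```

```text
time_s 3.5667
qpos [-2.92696242e-01  5.56216572e-01  1.30736437e+00  1.27875461e-03
  1.27733477e+00  9.54357746e-01]
joint_vel [ 0.00151947 -0.00135613 -0.00014566  0.00079111  0.0007301  -0.00097313]
tau [-4.23199788e+00 -6.40012050e+01 -3.55777645e+01 -1.59403972e+00
 -1.84856638e+00 -1.80628302e-02]
ee_pos [ 0.6242049  -0.14953332  0.14250417]
eef_rot [-3.14098490e+00 -1.25999062e-03  3.23372468e-01]
force [-4.74363682  8.23509384  4.79100217]
moment [ 1.55284563  0.9031081  -0.03460652]
grip_width 0.01379715935835001
```

Gripped, with 13.8 mm between the pads. I probe gently, anticlockwise, 0.04 rad.

Emit:
{"fn": "servo_tool", "kwargs": {"rows": [[0,0,0,0,0,0.01,-1],[0,0,0,0,0,0.02,-1],[0,0,0,0,0,0.03,-1],[0,0,0,0,0,0.04,-1],[0,0,0,0,0,0.04,-1],[0,0,0,0,0,0.04,-1],[0,0,0,0,0,0.04,-1],[0,0,0,0,0,0.04,-1]]}}

```text
time_s: 4.23
ee_pos: [0.6242, -0.1494, 0.1426]
eef_rot: [-3.141, -0.001, 0.363]
force: [-2.6, 2.7, 3.7]
grip_width: 0.0136
```

```bash
cat > o.py <<'E'
from station import ctrl
o=ctrl.get_obs()
for k in ["qpos","tau","eef_rot","force","moment","grip_width"]: print(k,o[k])
E
python3 o.py
```

```text
qpos [-0.29261984  0.55612559  1.30736782  0.00150999  1.27759165  0.9144568 ]
tau [ -1.48177609 -64.71675396 -34.87787247  -0.66549573  -0.9958005
  -0.26776708]
eef_rot [-3.14075682e+00 -1.28411781e-03  3.63283101e-01]
force [-2.59928472  2.71258033  3.71173687]
moment [ 0.66201022  0.51327333 -0.22742795]
grip_width 0.013623814309278982
```

Emit:
{"fn": "servo_tool", "kwargs": {"rows": [[0,0,0,0,0,0.01,-1],[0,0,0,0,0,0.02,-1],[0,0,0,0,0,0.03,-1],[0,0,0,0,0,0.03,-1],[0,0,0,0,0,0.03,-1],[0,0,0,0,0,0.03,-1],[0,0,0,0,0,0.03,-1],[0,0,0,0,0,0.03,-1]]}}

```text
time_s: 4.9
ee_pos: [0.6242, -0.1494, 0.1426]
eef_rot: [-3.141, -0.001, 0.393]
force: [-2.9, 3.4, 2.9]
grip_width: 0.0137
```

```bash
python3 o.py
```

```text
qpos [-0.29260629  0.55614716  1.30725525  0.0015513   1.27770026  0.88448488]
tau [ -1.26773447 -64.76491928 -34.82170343  -0.58306687  -0.93128409
  -0.26635593]
eef_rot [-3.14075388e+00 -1.32005379e-03  3.93256765e-01]
force [-2.85747425  3.41137821  2.85413674]
moment [ 0.64309375  0.47758216 -0.25081667]
grip_width 0.013656953235845879
```

Steady ~0.27 N m over 0.07 rad, no rise, and the pad width unchanged: this is the loosening direction (tightening would read about 0.65). I continue.

Emit:
{"fn": "servo_tool", "kwargs": {"rows": [[0,0,0,0,0,0.06,-1],[0,0,0,0,0,0.15,-1],[0,0,0,0,0,0.24,-1],[0,0,0,0,0,0.33,-1],[0,0,0,0,0,0.42,-1],[0,0,0,0,0,0.51,-1],[0,0,0,0,0,0.6,-1],[0,0,0,0,0,0.65,-1]], "newtons": 40}}

```text
time_s: 5.57
ee_pos: [0.6243, -0.1494, 0.1428]
eef_rot: [-3.141, -0.001, 1.048]
force: [-2.6, 3.3, 3.7]
grip_width: 0.0138
```

```bash
python3 o.py
```

```text
qpos [-0.29259591  0.55655996  1.30616824  0.00155225  1.27904286  0.22951341]
tau [-1.19639687e+00 -6.40901184e+01 -3.43831229e+01 -6.00853935e-01
 -9.11466759e-01  5.68443770e-02]
eef_rot [-3.14108040e+00 -1.40693033e-03  1.04824004e+00]
force [-2.63013246  3.2828622   3.72183344]
moment [ 0.60884591  0.50065286 -0.28080375]
grip_width 0.013847012238007826
```

Emit:
{"fn": "servo_tool", "kwargs": {"rows": [[0,0,0,0,0,0.08,-1],[0,0,0,0,0,0.17,-1],[0,0,0,0,0,0.27,-1],[0,0,0,0,0,0.37,-1],[0,0,0,0,0,0.47,-1],[0,0,0,0,0,0.57,-1],[0,0,0,0,0,0.67,-1],[0,0,0,0,0,0.75,-1]]}}

```text
time_s: 6.23
ee_pos: [0.6243, -0.1494, 0.143]
eef_rot: [-3.141, -0.001, 1.803]
force: [-2.6, 3.3, 4.8]
grip_width: 0.0137
```

Emit:
{"fn": "servo_tool", "kwargs": {"rows": [[0,0,0,0,0,0,-1],[0,0,0,0,0,0,-1],[0,0,0,0,0,0,-0.6],[0,0,0,0,0,0,-0.4],[0,0,0,0,0,0,-0.2],[0,0,0,0,0,0,-0.1],[0,0,0.01,0,0,0,-0.1],[0,0,0.04,0,0,0,-0.1]]}}

```text
time_s: 6.9
ee_pos: [0.6229, -0.149, 0.1798]
eef_rot: [-3.135, -0.005, 1.803]
force: [0.3, 1.2, -0.1]
grip_width: 0.0422
```

Emit:
{"fn": "servo_tool", "kwargs": {"rows": [[0,0,0.03,0,0,0,0],[0,0,0.055,0,0,0,0.5],[0,0,0.07,0,0,0,1],[0,0,0.07,0,0,0,1],[0,0,0.07,0,0,0,1],[0,0,0.07,0,0,0,1],[0,0,0.07,0,0,0,1],[0,0,0.07,0,0,0,1]]}}

```text
time_s: 7.57
ee_pos: [0.6226, -0.149, 0.2486]
eef_rot: [-3.134, -0.006, 1.803]
force: [0.8, 0.3, 0.6]
grip_width: 0.0904
```

```bash
python3 -c "
from w import *
nuts('pics/w2.png')
print(ctrl.get_obs()['qpos'])"
```

```text
[ 0.62262034 -0.14898563  0.24864989] [-3.13384563 -0.00558626  1.8028698 ] -0.5246444778290877 [ 0.00925868 -0.11871631  0.02773325] [0.77966768 0.26142766 0.58865859]
(0.6237, -0.15) 1141 [ 0.62272233 -0.14538136  0.17050352] ((623.593505859375, -148.33047485351562), (14.02878475189209, 61.89492416381836), 12.929198265075684)
[-2.92481411e-01  4.87884793e-01  1.16263616e+00  9.40914871e-04
  1.50025634e+00 -5.24683199e-01]
```

View pics/w2.png

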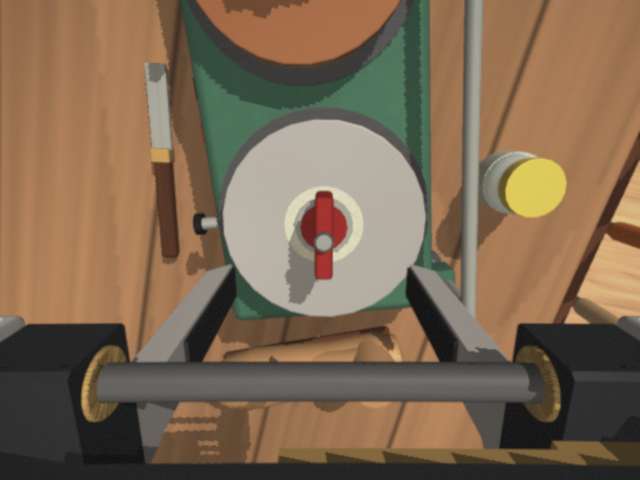

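The nut now measures about 103° against 19° before, i.e. ~1.47 rad loosened. Now the left nut, using the half-turned grasp, which leaves wrist range for clockwise.

Emit:
{"fn": "servo_tool", "kwargs": {"rows": [[-0.005,0.015,0,0,0,0.11,1],[-0.012,0.035,0,0,0,0.22,1],[-0.02,0.06,0,0,0,0.33,1],[-0.028,0.085,0,0,0,0.44,1],[-0.036,0.11,0,0,0,0.55,1],[-0.044,0.135,0,0,0,0.66,1],[-0.052,0.16,0,0,0,0.77,1],[-0.058,0.178,0,0,0,0.84,1]]}}

```text
time_s: 8.28
ee_pos: [0.5639, 0.0308, 0.2486]
eef_rot: [-3.134, -0.006, 2.65]
force: [1.5, -0.1, -0.6]
grip_width: 0.0942
```

Emit:
{"fn": "servo_tool", "kwargs": {"rows": [[-0.002,0.006,0,0,0,0.1,1],[-0.004,0.012,0,0,0,0.2,1],[-0.006,0.018,0,0,0,0.31,1],[-0.008,0.024,0,0,0,0.42,1],[-0.008,0.024,0,0,0,0.53,1],[-0.008,0.024,0,0,0,0.64,1],[-0.008,0.024,0,0,0,0.75,1],[-0.008,0.024,0,0,0,0.82,1]]}}

```text
time_s: 8.95
ee_pos: [0.5557, 0.0548, 0.2482]
eef_rot: [-3.134, -0.007, -2.807]
force: [-0.8, 0.5, -0.8]
grip_width: 0.094
```

```bash
python3 -c "
from w import *
nuts('pics/w3.png')
o=ctrl.get_obs()
print(o['qpos'])
R=Ro.from_euler('xyz',o['eef_rot']); 
print((Ro.from_euler('xyz',[np.pi,0,.325+np.pi])*R.inv()).as_rotvec())"
```

```text
[0.5557488  0.05484921 0.24817473] [-3.13421629 -0.00660797 -2.80731085] -1.8665835157557307 [ 0.10422233 -0.17544507  0.01679117] [-0.83317086  0.47813487 -0.77979507]
(0.555, 0.0555) 597 [0.54897099 0.05104069 0.16982702] ((554.51806640625, 54.862091064453125), (62.67448806762695, 13.716623306274414), 17.9016170501709)
(0.6237, -0.15) 870 [ 0.61923441 -0.13995748  0.17018849] ((620.9136352539062, -143.83351135253906), (12.238664627075195, 53.31843566894531), 13.26549243927002)
[ 0.03709094  0.29285545  1.43072516 -0.00911588  1.42213154 -1.8696726 ]
[ 0.00913827 -0.00383262 -0.01233591]
```

View pics/w3.png

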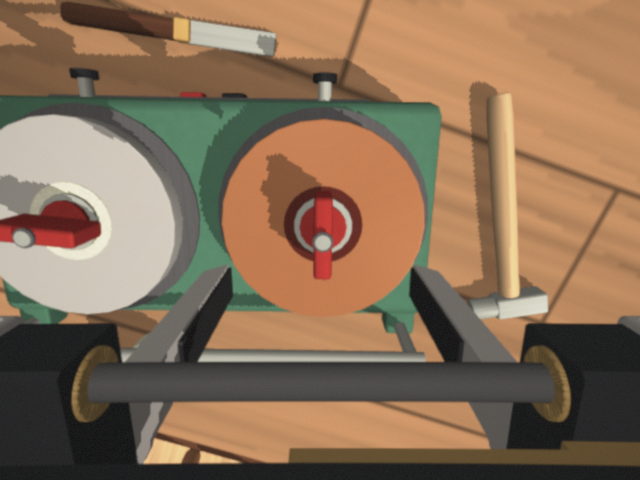

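The strop nut is upright and centred at (322,238), and the right nut lies crosswise at (45,232). I descend and grip.

Emit:
{"fn": "servo_tool", "kwargs": {"rows": [[0,0,-0.025,0.009,-0.004,-0.012,0.2],[0,0,-0.05,0.009,-0.004,-0.012,0],[0,0,-0.075,0.009,-0.004,-0.012,-0.2],[0,0,-0.098,0.009,-0.004,-0.012,-0.4],[0,0,-0.107,0.009,-0.004,-0.012,-0.4],[0,0,-0.107,0.009,-0.004,-0.012,-0.4],[0,0,-0.107,0.009,-0.004,-0.012,-0.4],[0,0,-0.107,0.009,-0.004,-0.012,-0.4]], "newtons": 30}}

```text
time_s: 9.67
ee_pos: [0.5565, 0.0548, 0.1427]
eef_rot: [-3.141, 0.002, -2.817]
force: [-0.7, -0.2, -0.6]
grip_width: 0.0444
```

Emit:
{"fn": "servo_tool", "kwargs": {"rows": [[0,0,0,0,0,0,-0.6],[0,0,0,0,0,0,-0.7],[0,0,0,0,0,0,-1],[0,0,0,0,0,0,-1],[0,0,0,0,0,0,-1],[0,0,0,0,0,0,-1],[0,0,0,0,0,0,-1],[0,0,0,0,0,0,-1]], "newtons": 30}}

```text
time_s: 10.33
ee_pos: [0.5563, 0.0556, 0.1431]
eef_rot: [3.141, 0.003, -2.817]
force: [-2.8, 5.9, 3.8]
grip_width: 0.014
```

```bash
python3 o.py
```

```text
qpos [ 3.35933785e-02  3.76267081e-01  1.56965932e+00  1.29991525e-03
  1.19341458e+00 -1.86268633e+00]
tau [-3.08167912e+00 -5.39751291e+01 -3.31290114e+01 -1.42904744e+00
 -5.37745859e-01 -5.10661304e-02]
eef_rot [ 3.14108216e+00  2.50421452e-03 -2.81658755e+00]
force [-2.81782653  5.91809475  3.82437567]
moment [ 1.18004916  0.3903901  -0.02058213]
grip_width 0.013967473114434584
```

Gripped. Probe clockwise, 0.04 rad.

Emit:
{"fn": "servo_tool", "kwargs": {"rows": [[0,0,0,0,0,-0.01,-1],[0,0,0,0,0,-0.02,-1],[0,0,0,0,0,-0.03,-1],[0,0,0,0,0,-0.04,-1],[0,0,0,0,0,-0.04,-1],[0,0,0,0,0,-0.04,-1],[0,0,0,0,0,-0.04,-1],[0,0,0,0,0,-0.04,-1]]}}

```text
time_s: 11.0
ee_pos: [0.5563, 0.0557, 0.1431]
eef_rot: [3.141, 0.003, -2.856]
force: [-0.8, 2.4, 3.2]
grip_width: 0.014
```

```bash
python3 o.py
```

```text
qpos [ 3.36757034e-02  3.76147056e-01  1.56967583e+00  1.31730311e-03
  1.19346380e+00 -1.82273823e+00]
tau [ -1.67676665 -54.43894386 -33.24282646  -0.51559238  -0.39486227
   0.26487666]
eef_rot [ 3.14098037e+00  2.53843795e-03 -2.85645977e+00]
force [-0.84964787  2.38764733  3.22858714]
moment [0.55725675 0.26208921 0.30220786]
grip_width 0.013989204998637305
```

Emit:
{"fn": "servo_tool", "kwargs": {"rows": [[0,0,0,0,0,-0.01,-1],[0,0,0,0,0,-0.02,-1],[0,0,0,0,0,-0.03,-1],[0,0,0,0,0,-0.03,-1],[0,0,0,0,0,-0.03,-1],[0,0,0,0,0,-0.03,-1],[0,0,0,0,0,-0.03,-1],[0,0,0,0,0,-0.03,-1]]}}

```text
time_s: 11.67
ee_pos: [0.5563, 0.0557, 0.1431]
eef_rot: [3.141, 0.003, -2.886]
force: [-1.9, 1.8, 2.4]
grip_width: 0.0137
```

```bash
python3 o.py
```

```text
qpos [ 3.37535623e-02  3.76146413e-01  1.56965372e+00  1.27575695e-03
  1.19345806e+00 -1.79277554e+00]
tau [ -1.44860834 -54.43623304 -33.22827101  -0.40668117  -0.38700434
   0.26302585]
eef_rot [ 3.14094857e+00  2.53826073e-03 -2.88632936e+00]
force [-1.92017846  1.7977266   2.39619364]
moment [0.46661238 0.26379965 0.26866399]
grip_width 0.01366343595576161
```

Steady ~0.27–0.30 N m, not rising, so it is loosening. I continue.

Emit:
{"fn": "servo_tool", "kwargs": {"rows": [[0,0,0,0,0,-0.06,-1],[0,0,0,0,0,-0.15,-1],[0,0,0,0,0,-0.24,-1],[0,0,0,0,0,-0.33,-1],[0,0,0,0,0,-0.42,-1],[0,0,0,0,0,-0.51,-1],[0,0,0,0,0,-0.6,-1],[0,0,0,0,0,-0.65,-1]], "newtons": 40}}

```text
time_s: 12.33
ee_pos: [0.5563, 0.0555, 0.1433]
eef_rot: [3.141, 0.003, 2.742]
force: [-3.1, 0.3, 3.6]
grip_width: 0.0136
```

Emit:
{"fn": "servo_tool", "kwargs": {"rows": [[0,0,0,0,0,-0.08,-1],[0,0,0,0,0,-0.17,-1],[0,0,0,0,0,-0.27,-1],[0,0,0,0,0,-0.37,-1],[0,0,0,0,0,-0.47,-1],[0,0,0,0,0,-0.57,-1],[0,0,0,0,0,-0.67,-1],[0,0,0,0,0,-0.75,-1]]}}

```text
time_s: 13.0
ee_pos: [0.5561, 0.0553, 0.1435]
eef_rot: [-3.141, 0.003, 1.987]
force: [-4.7, 0.5, 6.5]
grip_width: 0.0138
```

Emit:
{"fn": "servo_tool", "kwargs": {"rows": [[0,0,0,0,0,0,-1],[0,0,0,0,0,0,-1],[0,0,0,0,0,0,-0.6],[0,0,0,0,0,0,-0.4],[0,0,0,0,0,0,-0.2],[0,0,0,0,0,0,-0.1],[0,0,0.01,0,0,0,-0.1],[0,0,0.04,0,0,0,-0.1]]}}

```text
time_s: 13.67
ee_pos: [0.5545, 0.0551, 0.1809]
eef_rot: [-3.135, 0.001, 1.987]
force: [0.7, -0.6, -0.7]
grip_width: 0.0423
```

Emit:
{"fn": "servo_tool", "kwargs": {"rows": [[0,0,0.03,0,0,0,0],[0,0,0.055,0,0,0,0.5],[0,0,0.07,0,0,0,1],[0,0,0.07,0,0,0,1],[0,0,0.07,0,0,0,1],[0,0,0.07,0,0,0,1],[0,0,0.07,0,0,0,1],[0,0,0.07,0,0,0,1]]}}

```text
time_s: 14.33
ee_pos: [0.5542, 0.0551, 0.2498]
eef_rot: [-3.133, -0.0, 1.987]
force: [0.2, -0.4, -1.0]
grip_width: 0.0902
```

```bash
python3 -c "
from w import *
nuts('pics/w4.png')
p=cams.camera('scene'); cv2.imwrite('pics/s4.png',p['image'][:,:,::-1])
W,C=cloud(p)
red=(C[:,0]>110)&(C[:,1]<60)&(C[:,2]<70)&(W[:,2]>.163)&(W[:,2]<.178)
for c in [(.5555,.055),(.6237,-.15)]:
    k=W[red]; k=k[np.hypot(*(k[:,:2]-c).T)<.05]; print(c,len(k),len(k)>5 and cv2.minAreaRect(k[:,:2].astype(np.float32)*1000))
"
```

```text
[0.55421116 0.05510738 0.24979034] [-3.13339393e+00 -1.47644131e-04  1.98670544e+00] -0.3807184298290955 [-0.01189465 -0.13403267  0.00995137] [ 0.18462651 -0.42443755 -0.9592577 ]
(0.555, 0.0555) 1143 [0.55400587 0.05853828 0.17042439] ((555.2685546875, 56.424339294433594), (13.493561744689941, 62.5129508972168), 23.592418670654297)
(0.6237, -0.15) 171 [ 0.61680245 -0.12057013  0.16874206] ((615.6895751953125, -122.34263610839844), (16.518274307250977, 10.011128425598145), 40.239139556884766)
(0.5555, 0.055) 73 ((559.0648803710938, 50.9493293762207), (13.377371788024902, 59.23727035522461), 17.30599021911621)
(0.6237, -0.15) 25 ((627.5294799804688, -154.1050567626953), (7.116687297821045, 54.905982971191406), 13.178711891174316)
```

View pics/s4.png

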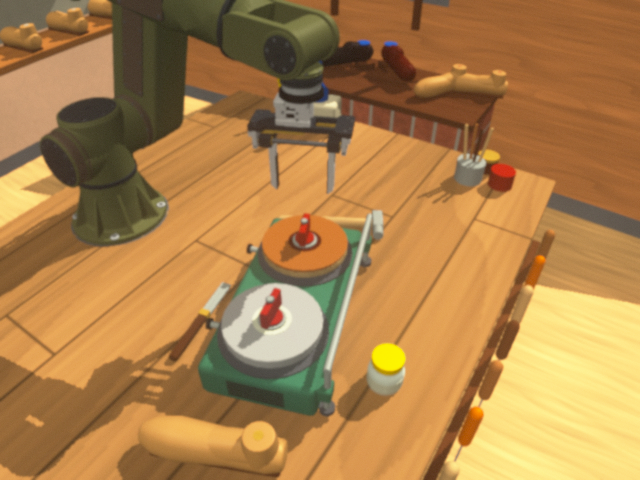

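View pics/w4.png

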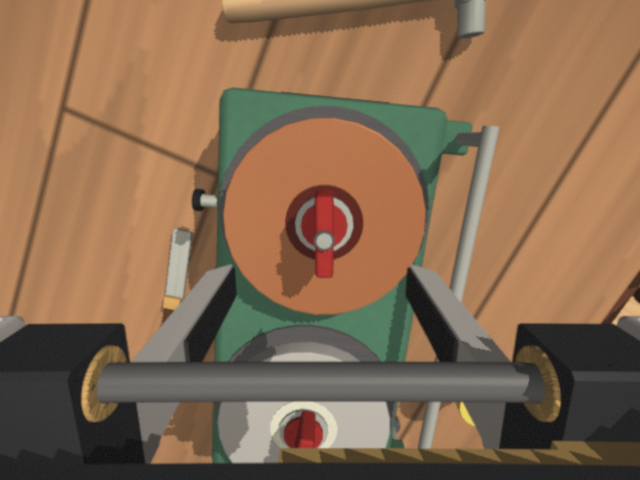

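Both nuts stand crosswise: left at (305,230) and right at (271,308) in the scene view. The last, hammer, jar and knife are where they were, and the gripper is open well above everything.

```bash
python3 -c "
from station import hand_in
print(hand_in())"
```

```text
the job is handed in; nothing more can be done
None
```

Both nuts are slackened by about a quarter turn and the job is handed in, at about 14.5 s of the 54 s allowed; no verdict was reported.

| Nut | Disc | Thread | Loosening direction (from above) | Turned |
|---|---|---|---|---|
| Right | stone | ordinary | anticlockwise | about 1.47 rad (84°) |
| Left | strop | left-hand | clockwise | about 1.48 rad (85°) |

- **Finding the thread:** I turned each nut 0.04 rad and then 0.03 rad more. The torque stayed at about 0.25–0.30 N m and did not rise, so both first guesses were the loosening way and neither nut was tightened.
- **Last checks:** The wrist camera measured each bar after release, and those angles agree with the wrist turn made while gripping. The gripper is open, with the fingertips 0.25 m above the bench. The wrist force was under about 1.1 N. In the scene picture the last, hammer, jar and knife look unmoved, judged by eye.
- **Disagreement:** The rougher scene-camera fit put the left bar about 6° off the wrist camera's angle. It is still well within the allowed 63–120°. The right bar agreed to within 1°.

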